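Lever an ice cream maker onto its sprung stand

ROBOT

A 6-joint arm with a two-finger parallel gripper is mounted at the origin on the work surface. World frame = base frame: x ahead of the robot, y to its left, z up, the work surface at z = 0. Lengths are in m, angles in rad, forces in N, time in s.
With the tool pointing down it reaches from about 0.3 to 0.875 m from the base axis. Payload 6.4 kg.
Tool frame: the origin (TCP) lies midway between the tips of the shut fingers; the grasp point (between the pads) lies 19 mm behind it; z points along the fingers, x is the direction in which the jaws open and shut, and the axes are right-handed (so a half turn about z gives the same grasp; the last joint's range is limited). The gripper opens to 85 mm and grips with 20 to 120 N. Pads are 22 mm wide; open, the fingers measure 114 mm over their backs; the gripper's body (76 mm by 85 mm) begins 54 mm behind the grasp point. The pads swing forward as they close: fully open they stand 13 mm farther back than shut.
Start: joints at [1.002, 0.181, 1.607, -0, 1.354, -0.206], TCP at [0.204, 0.538, 0.231] pointing down, gripper open.
Joint ranges: [-2.99, 2.99], [-0.89, 2.07], [0.3, 2.58], [-1.14, 4.28], [0, 2.63], [-3.12, 3.12]. Speed limits (rad/s): [2.57, 2.57, 3.01, 3.14, 3.14, 3.14].

INTERFACE

Orientations are given as a rotation vector (axis times angle).
In Python, from workcell import arm gives the robot as it stands. The module is installed in compiled form; this text tells all that it offers.
- The arm moves only by the tool jog_arm, never from a script. Its argument "rows" is a list of rows, each a list of 3 entries, a list of its own where there are three numbers: the finger opening in mm, from 0 to 85.4, then the shift along the tool's x, y, z in mm, then the turn, a rotation vector about the tool's x, y, z in rad. A call has 1 to 8 rows; each row shifts and turns the pose as measured when the row begins, along the tool's axes as they then stand; what a row does not reach is not made up. A row lasts 1/10 s, in which the tool goes at most 50 mm and 8.59 degrees, less where a joint would pass 70% of its speed; a pose out of reach is approached as far as the arm can. A call is refused whole if a number of a shift passes 50 or a number of a turn 0.15, either way. A call with a gripper value outside its range is refused whole. The fingers move at their own pace and stop on an object; "squeeze" is the grip in N (left out, the last holds). Time passes only in rows, so rows that do not move let the fingers close. It gives the time, the measured TCP pose, the force and the opening at its end, in the units of the state.
- arm.get_state(): the state, without advancing time (a new reading comes with each control period).
- arm.snapshot(name): name is "scene" or "top" or "wrist"; returns a dict with "pixels" (480x640x3 uint8, red, green, blue), "range_z" (480x640 float32, m along the optical axis (not along the pixel's ray), 0 where there is no reading), "fx", "fy", "cx", "cy" (pixels), "xyz" and "rotation" of the camera in the world; the wrist camera has in their place "T_tool_cam" (4x4, takes a point from camera to tool coordinates, whose origin is the TCP and whose axes are the tool frame's). Camera axes: x right, y up, looking along -z (the intrinsics and any distortion apply to the point x, -y, -z); pixel columns grow to the right and rows downward; lengths in m; the calibration is good to about 2 mm. A picture is of the moment at which its call begins: read the wrist's pose just before it.
- arm.finish_job(): hands the job in, once; it reports no verdict.
The state is a dict: "time": time; "joint_positions": joint angles; "dq": joint speeds; "tau": joint torques, N m; "eef_pos": TCP position; "orientation": TCP orientation; "force": force on the tool from outside, world axes, zero at the start; "ft_torque": the same for the moment, N m; "grip_width": finger opening in m.
Only numpy, scipy, OpenCV 4.12 (cv2) and the standard library are available. Lean on these libraries where they do the work, as an engineer would, in place of code of your own. Each camera call takes 0.05 s, during which the arm holds its last target. There are 200 camera calls.

TASK

Raise the front of the heavy steel ice cream maker with the orange-handled pry bar: slide the bar's tip over the wooden block and under the machine's front edge, and lever down until the red sprung stand snaps in underneath, then stop at once, within a few millimetres. Let the machine down gently onto its stand, draw the bar out and lay it flat on the bench well clear of the machine (its tip no nearer the machine than the block). Do not shove, jerk or force the machine or touch it with the gripper, and leave the other things alone.

Things in the scene. Friction and masses are not known exactly. Their poses are not given: they have to be found in the camera images.
- machine: ice cream maker, steel box on a grey base, loose, 7 to 10 kg, 260 (own x) x 240 (own y) x 258 mm high, on four rubber feet 26 mm high (centres at own x -100, +105, y +-100). Origin: centre of the footprint at bench level. Own -x is the front (display, stand), facing roughly world -y, towards block and bar. Levered there it tips about its back feet; the front edge carries 30 to 50 N
- lip (a point): middle of the lower front edge of the machine (own x -130, y 0, z 26 mm), under which the bar goes: 26 mm of free height above the bench, free between the front feet (176 mm) and between the stand's legs (140 mm). Axes as machine
- heel (a point): point at bench level at the middle of the machine's back feet, about which it tips (own x +117 mm)
- stand (a joint): angle (rad) of the red two-legged stand hinged on the machine's front, 8 mm ahead of the edge, 36 mm up, legs 76 mm either side of the middle. They start sloping forwards to the bench (0 to 0.4). A weak spring draws them in as the front rises; at 10 to 21 mm of rise (varies with the screw feet on the legs) they snap past upright to their stop at 1.31 and can carry the machine
- stand_foot (a point): point midway between the two rubber ball feet (radius 6 mm) of the stand, at the height of the ball centres: z = 6 mm when they stand on the bench
- block: wooden fulcrum block, loose, 0.6 kg, 46 (own x) x 64 (own y) x 38 mm high, foot 14 mm high, above it a rounded ridge (radius 11 mm) along own y. It already stands before the machine, ridge 52 to 64 mm ahead of the front edge, parallel to it within 0.1 rad, up to 6 mm off the middle. Origin: centre of the underside
- ridge (a point): middle of the block's ridge, its highest line, 38 mm above the bench
- bar: pry bar 400 mm long, 0.4 kg, loose, lying flat, tip roughly towards the machine. Own +x points to the tip. Flat underside all along. Steel blade 24 mm wide, 6 mm thick from own x +20 to +240 mm (tip); orange handle 26 mm wide (own y), 22 mm high from x -160 to +20 mm. Origin on the underside, near the balance point. Own z is up
- bar_tip (a point): middle of the bar's tip, on its underside (own x +240 mm)
- bar_end (a point): middle of the handle's end, on its underside (own x -160 mm)
- jug: bystander: glass jug with a handle, 96 mm across, 110 mm high; origin: centre of its underside
- bowl: bystander: white bowl, 110 mm across, 60 mm high; origin: centre of its underside
- papercup: bystander: light paper cup, 76 mm across, 100 mm high; origin: centre of its underside
- tub: bystander: clear tub with white lid, 90 mm across, 70 mm high; origin: centre of its underside
- spatula: bystander: spatula with blue handle lying on the bench; origin: centre of its underside
- syrup: bystander: amber bottle, 60 mm across, 170 mm high; origin: centre of its underside
Mind the look-alikes: they are no part of the job. There is more than one size of the block; the one meant has the size given above.

How it is judged:
By the outcome, as a careful person would: the job done as asked, in the order asked, and still so for the second after the job is handed in, with the robot touching nothing.
It also fails if it takes over 72 s, if anything falls off the work surface, if the arm or the gripper's body presses on something with over 40 N, if the wrist force passes 120 N, or if a joint passes its speed limit or range.

## Working session

There is one attempt and no reset: what is moved stays moved. The work goes in short steps, Python scripts to look and compute and a tool call to move; the robot and the scene stay as the last step left them, time stands still between calls to the robot, and variables do not carry over. Pictures are saved under pics/ and viewed, about 8 in all and at most 12, crops included, and the job is handed in when it is done.

Besides the shell and the picture viewer there is one more tool, called after ">>>" as name(argument=value, ...), one argument or row to a line, values as JSON. jog_arm: Moves the arm, as the interface text tells. Its arguments: {"type":"object","properties":{"rows":{"type":"array"},"squeeze":{"type":"number"}},"required":["rows"]}

```bash
mkdir -p pics; cat > h.py <<'E'
import numpy as np, cv2
from scipy.spatial.transform import Rotation as R
from workcell import arm
def snap(n):
    st=arm.get_state(); s=arm.snapshot(n)
    if n=="wrist":
        T=np.eye(4); T[:3,:3]=R.from_rotvec(st["orientation"]).as_matrix(); T[:3,3]=st["eef_pos"]
        T=T@np.array(s["T_tool_cam"]); s["Rm"]=T[:3,:3]; s["o"]=T[:3,3]
    else:
        r=np.array(s["rotation"]); s["o"]=np.array(s["xyz"])
        s["Rm"]=r if r.shape==(3,3) else R.from_rotvec(r).as_matrix()
    return s
def save(s,n): cv2.imwrite("pics/"+n,cv2.cvtColor(s["pixels"],cv2.COLOR_RGB2BGR))
def rays(s,uv):
    uv=np.atleast_2d(uv).astype(float)
    d=np.c_[(uv[:,0]-s["cx"])/s["fx"],-(uv[:,1]-s["cy"])/s["fy"],-np.ones(len(uv))]
    return d@s["Rm"].T
def onz(s,uv,z):
    d=rays(s,uv); return s["o"]+d*((z-s["o"][2])/d[:,2])[:,None]
def cloud(s):
    v,u=np.mgrid[:480,:640]; uv=np.c_[u.ravel(),v.ravel()]
    return (s["o"]+rays(s,uv)*s["range_z"].ravel()[:,None]).reshape(480,640,3)
E
python3 - <<'E'
from h import *
for n in("scene","top"):
    s=snap(n); save(s,n+"0.png"); print(n,[k for k in s],np.shape(s.get("rotation")),s["o"],s["Rm"].round(3).tolist(),s["fx"],s["cx"],s["cy"],(s["range_z"]>0).mean())
    np.savez("/tmp/"+n+"0",**{k:s[k] for k in("pixels","range_z","fx","fy","cx","cy","Rm","o")})
print(arm.get_state())
E
```

```text
scene ['pixels', 'range_z', 'fx', 'fy', 'cx', 'cy', 'xyz', 'rotation', 'o', 'Rm'] (3,) [ 1.09837726 -0.60926039  1.06804875] [[0.749, -0.498, 0.438], [0.663, 0.565, -0.491], [-0.003, 0.658, 0.753]] 535.4115692241684 317.69263983642617 240.14352986763936 0.996103515625
top ['pixels', 'range_z', 'fx', 'fy', 'cx', 'cy', 'xyz', 'rotation', 'o', 'Rm'] (3,) [0.42393931 0.02958713 1.29060545] [[-0.015, 0.995, -0.101], [-1.0, -0.013, 0.016], [0.014, 0.101, 0.995]] 579.8345810860741 311.50391439725865 246.3098553354681 0.9960774739583333
{'time': 0.1, 'joint_positions': array([ 1.00168374e+00,  1.81451209e-01,  1.60793459e+00, -2.37802859e-05,
        1.35380450e+00, -2.06281776e-01]), 'dq': array([ 0.00063174, -0.0003527 , -0.00409796,  0.00104536, -0.00021453,
        0.00225129]), 'tau': array([ 1.50928868e-04, -4.45878339e+01, -3.52240920e+01, -2.60384259e-04,
        4.12705878e-03,  1.87330693e-05]), 'eef_pos': array([0.20377966, 0.53713233, 0.23047014]), 'orientation': array([ 2.58525065e+00,  1.78383191e+00, -2.29911764e-03]), 'force': array([ 0.00467697, -0.09880393, -0.68473804]), 'ft_torque': array([ 0.0434113 ,  0.01851541, -0.03918986]), 'grip_width': 0.08506439488528675}
```

View pics/scene0.png

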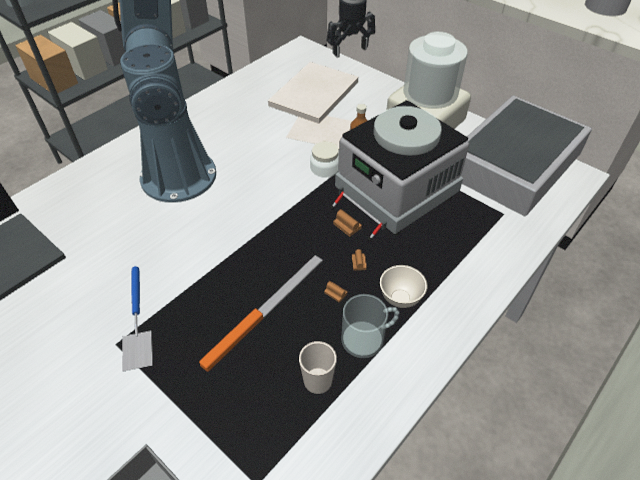

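View pics/top0.png

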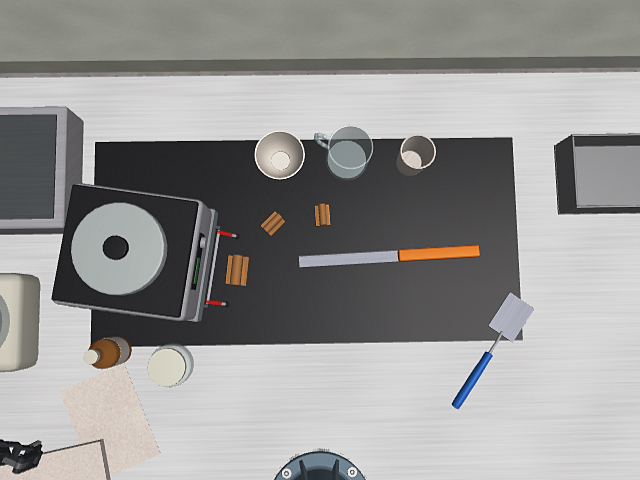

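The scene view shows the orange bar (handle 205,365 to tip 320,258), the large block at (347,222), the red stand legs at (337,200) and (376,230), and two small look-alike blocks. In the top view the block is at (237,270), the bar runs from (299,262) to (479,251), and the stand feet are at (236,235) and (226,303).

```bash
python3 - <<'E'
from h import *
for n in("scene","top"):
    s=dict(np.load(f"/tmp/{n}0.npz")); P=cloud(s); hsv=cv2.cvtColor(s["pixels"],cv2.COLOR_RGB2HSV); H,S,V=[hsv[...,i].astype(int) for i in range(3)]
    x,y,z=P[...,0],P[...,1],P[...,2]
    print("==",n,"bench z",np.median(z[(abs(x-.45)<.05)&(abs(y)<.15)]).round(4))
    reg=(x>.25)&(x<.75)&(y>-.4)&(y<.6)
    def comps(m,lab,mn=15):
        c,l,st,ce=cv2.connectedComponentsWithStats((m).astype(np.uint8))
        for i in range(1,c):
            if st[i,4]>=mn:
                k=l==i; q=P[k]; r=cv2.minAreaRect(q[:,:2].astype(np.float32)*1000)
                print(lab,"px",ce[i].round(1),"n",st[i,4],"rect",np.round(r[0],1),np.round(r[1],1),round(r[2],1),"z",np.percentile(q[:,2],[5,50,95]).round(3))
    comps(reg&(H>3)&(H<16)&(S>190)&(V>150)&(y<.1),"orange")
    comps(reg&(H>3)&(H<18)&(S>90)&(z<.06)&(y>-.05),"brown")
    comps(reg&((H<3)|(H>176))&(S>150)&(y>.1),"red",5)
    comps(reg&(S<60)&(V>110)&(z<.03)&(z>-0.005)&(y<.12)&(y>-.2)&(x<.58)&(x>.3),"steel",50)
    # machine front face low
    m=(x>.25)&(x<.6)&(y>.1)&(z>.03)&(z<.075)&(S<60)&(y<.35)
    q=P[m]; print("front",len(q))
    for xb in np.arange(.28,.58,.03):
        k=q[(abs(q[:,0]-xb)<.015)]
        if len(k)>5: print(round(xb,2),len(k),np.percentile(k[:,1],[2,10,50]).round(4),np.percentile(k[:,2],[5,50,95]).round(3))
E
```

```text
== scene bench z 0.0011
orange px [229.7 338.6] n 680 rect [ 535.3 -270. ] [ 26.2 180. ] 2.5 z [0.019 0.022 0.025]
brown px [346.2 222.9] n 439 rect [490.8 182.3] [61.8 96.1] 84.1 z [0.003 0.019 0.039]
brown px [358.7 260.3] n 255 rect [598.8 108.1] [36.2 80.4] 44.5 z [0.001 0.013 0.028]
brown px [334.8 291.1] n 287 rect [617.1 -10.6] [43.6 62.8] 89.9 z [0.    0.015 0.029]
red px [338.8 197.5] n 38 rect [426.3 233.2] [18.9 45. ] 39.3 z [0.016 0.03  0.04 ]
red px [376.5 228.9] n 43 rect [579.3 207.3] [20.3 44.1] 40.0 z [0.003 0.029 0.039]
steel px [238.6 240.2] n 1363 rect [321.4 -39.9] [ 42.7 319.9] 0.0 z [-0.003  0.     0.004]
steel px [289.1 285.3] n 738 rect [524.3 -66.1] [ 30.9 222.9] 3.1 z [0.002 0.006 0.01 ]
front 1502
0.28 170 [0.2737 0.2786 0.302 ] [0.041 0.069 0.073]
0.31 266 [0.2707 0.2751 0.2916] [0.036 0.068 0.074]
0.34 234 [0.2807 0.2857 0.3035] [0.033 0.052 0.072]
0.4 65 [0.2475 0.2489 0.2508] [0.033 0.057 0.074]
0.43 102 [0.2341 0.2366 0.2453] [0.036 0.055 0.074]
0.46 121 [0.2292 0.2323 0.2416] [0.034 0.049 0.073]
0.49 126 [0.2244 0.2275 0.237 ] [0.033 0.051 0.074]
0.5
[... 685 characters left out ...]
3.9] [28.4  8.7] 81.6 z [0.02  0.031 0.041]
steel px [348.2 258.4] n 1112 rect [526.  -72.4] [ 25.7 221.1] 2.6 z [0.002 0.006 0.011]
steel px [335.5 352. ] n 2688 rect [320.5 -40.3] [ 41.1 319.4] 0.1 z [-0.003  0.001  0.005]
front 2112
0.28 489 [0.2737 0.2799 0.3077] [0.043 0.07  0.074]
0.31 586 [0.2708 0.2763 0.3067] [0.042 0.07  0.074]
0.34 294 [0.2811 0.2871 0.3089] [0.036 0.066 0.074]
0.4 51 [0.2462 0.2469 0.2487] [0.036 0.062 0.075]
0.43 92 [0.2316 0.2333 0.2431] [0.036 0.05  0.074]
0.46 107 [0.2271 0.2292 0.2379] [0.035 0.042 0.073]
0.49 115 [0.2228 0.2249 0.2339] [0.035 0.044 0.074]
0.52 113 [0.2184 0.2203 0.2286] [0.035 0.043 0.074]
0.55 108 [0.2123 0.2146 0.2243] [0.036 0.043 0.074]
```

```bash
cat >> h.py <<'E'
def Rt(yaw,pitch=0):
    """tool pointing down, tool x at world angle yaw (rad); pitch about tool x"""
    c,s=np.cos(yaw),np.sin(yaw)
    return np.array([[c,s,0],[s,-c,0],[0,0,-1.]])@R.from_rotvec([pitch,0,0]).as_matrix()
def cur():
    st=arm.get_state(); return np.array(st["eef_pos"]),R.from_rotvec(st["orientation"]).as_matrix()
def plan(p1,R1,n,p0=None,R0=None):
    """n rows, straight line and even turn, in tool axes (mm, rad)"""
    if p0 is None: p0,R0=cur()
    w=R.from_matrix(R0.T@R1).as_rotvec()/n
    for i in range(n):
        Ri=R0@R.from_rotvec(w*i).as_matrix()
        print((Ri.T@(np.array(p1)-p0)*1000/n).round(1).tolist(),w.round(4).tolist())
E
python3 - <<'E'
from h import *
p,r=cur()
p0=p+[0,0,.12]
plan([.49,.03,.32],Rt(np.radians(2.7)),16,p0,r)
s=snap("wrist");print(np.array(s["T_tool_cam"]).round(3).tolist(),s["fx"])
E
```

```text
[-23.3, 28.0, 1.9] [0.0, 0.0001, 0.0726]
[-21.2, 29.6, 1.9] [0.0, 0.0001, 0.0726]
[-19.0, 31.0, 1.9] [0.0, 0.0001, 0.0726]
[-16.7, 32.3, 1.9] [0.0, 0.0001, 0.0726]
[-14.3, 33.5, 1.9] [0.0, 0.0001, 0.0726]
[-11.8, 34.4, 1.9] [0.0, 0.0001, 0.0726]
[-9.3, 35.2, 1.9] [0.0, 0.0001, 0.0726]
[-6.7, 35.8, 1.9] [0.0, 0.0001, 0.0726]
[-4.1, 36.2, 1.9] [0.0, 0.0001, 0.0726]
[-1.5, 36.4, 1.9] [0.0, 0.0001, 0.0726]
[1.1, 36.4, 1.9] [0.0, 0.0001, 0.0726]
[3.8, 36.2, 1.9] [0.0, 0.0001, 0.0726]
[6.4, 35.8, 1.9] [0.0, 0.0001, 0.0726]
[9.0, 35.3, 1.9] [0.0, 0.0001, 0.0726]
[11.5, 34.5, 1.9] [0.0, 0.0001, 0.0726]
[14.0, 33.6, 1.9] [0.0, 0.0001, 0.0726]
[[1.0, -0.001, 0.001, 0.0], [-0.0, -0.959, -0.283, -0.072], [0.001, 0.283, -0.959, -0.142], [0.0, 0.0, 0.0, 1.0]] 371.2410679146873
```

>>> jog_arm(
  rows=[
    [85,[0,0,-40],[0,0,0]],
    [85,[0,0,-40],[0,0,0]],
    [85,[0,0,-40],[0,0,0]],
  ],
)

```text
time: 0.45
eef_pos: [0.2017, 0.5338, 0.3444]
orientation: [2.579, 1.78, -0.029]
force: [0.7, 1.1, -1.3]
grip_width: 0.0845
```

>>> jog_arm(
  rows=[
    [85,[-23,25,2],[0,0,0.073]],
    [85,[-21,26,2],[0,0,0.073]],
    [85,[-19,27,2],[0,0,0.073]],
    [85,[-17,28,2],[0,0,0.073]],
    [85,[-14,29,2],[0,0,0.073]],
    [85,[-12,30,2],[0,0,0.073]],
    [85,[-9,31,2],[0,0,0.073]],
    [85,[-7,31,2],[0,0,0.073]],
  ],
)

```text
time: 1.25
eef_pos: [0.3195, 0.2953, 0.3361]
orientation: [2.993, 0.941, -0.008]
force: [0.5, 0.0, 1.1]
grip_width: 0.0846
```

>>> jog_arm(
  rows=[
    [85,[-4,32,2],[0,0,0.073]],
    [85,[-1,32,2],[0,0,0.073]],
    [85,[1,32,2],[0,0,0.073]],
    [85,[4,32,2],[0,0,0.073]],
    [85,[6,31,2],[0,0,0.073]],
    [85,[9,31,2],[0,0,0.073]],
    [85,[11,30,2],[0,0,0.073]],
    [85,[14,29,2],[0,0,0.073]],
  ],
)

```text
time: 2.05
eef_pos: [0.4449, 0.0601, 0.3193]
orientation: [3.136, 0.0, -0.006]
force: [0.9, -0.1, 0.5]
grip_width: 0.0851
```

```bash
python3 - <<'E'
from h import *
p,r=cur(); print(p,r.round(3).tolist())
plan([.49,.10,.31],Rt(np.radians(2.7)),4)
E
```

```text
[0.44493095 0.06011975 0.31933409] [[1.0, 0.0, -0.004], [0.0, -1.0, -0.006], [-0.004, 0.006, -1.0]]
[11.3, -10.0, 2.2] [0.0014, 0.001, -0.0117]
[11.4, -9.8, 2.3] [0.0014, 0.001, -0.0117]
[11.5, -9.7, 2.3] [0.0014, 0.001, -0.0117]
[11.6, -9.6, 2.3] [0.0014, 0.001, -0.0117]
```

>>> jog_arm(
  rows=[
    [85,[17,-15,4],[0,0,-0.02]],
    [85,[17,-15,4],[0,0,-0.02]],
    [85,[12,-12,3],[0.004,0.003,-0.008]],
    [85,[0,0,0],[0,0,0]],
  ],
)

```text
time: 2.45
eef_pos: [0.4933, 0.0977, 0.3058]
orientation: [3.138, 0.057, -0.005]
force: [-0.6, 0.3, 1.2]
grip_width: 0.0847
```

```bash
python3 - <<'E'
from h import *
s=snap("wrist"); save(s,"w1.png"); P=cloud(s)
np.savez("/tmp/w1",**{k:s[k] for k in("pixels","range_z","fx","fy","cx","cy","Rm","o")})
print(cur()[0],s["o"])
hsv=cv2.cvtColor(s["pixels"],cv2.COLOR_RGB2HSV); H,S,V=[hsv[...,i].astype(int) for i in range(3)]
x,y,z=P[...,0],P[...,1],P[...,2]
m=(H>3)&(H<18)&(S>90)&(abs(x-.5)<.06)&(abs(y-.17)<.06)
q=P[m]; print("block",m.sum(),cv2.minAreaRect((q[:,:2]*1000).astype(np.float32)),np.percentile(q[:,2],[1,50,99]))
top=q[q[:,2]>np.percentile(q[:,2],99)-.006]; 
print("ridge pts",len(top),cv2.minAreaRect((top[:,:2]*1000).astype(np.float32)))
# bench
print("bench",np.median(z[(abs(x-.5)<.05)&(abs(y-.05)<.02)]))
# front lower edge
f=(z>.028)&(z<.06)&(y>.19)&(y<.3)&(S<60)
for xb in np.arange(.41,.62,.02):
    k=P[f&(abs(x-xb)<.008)]
    if len(k)>5: print(round(xb,2),len(k),np.percentile(k[:,1],[2,20,50]).round(4),k[:,2].min().round(4))
E
```

```text
[0.49271479 0.09718176 0.30596916] [0.49149766 0.16994952 0.4480539 ]
block 2561 ((502.0555725097656, 173.31838989257812), (47.640838623046875, 66.5447998046875), 83.89180755615234) [0.00084943 0.02822593 0.04020773]
ridge pts 982 ((503.4793395996094, 172.6312713623047), (17.943416595458984, 63.64197540283203), 83.31157684326172)
bench 0.0010126558326589152
0.41 85 [0.2445 0.245  0.2458] 0.0297
0.43 211 [0.2308 0.2334 0.2388] 0.0285
0.45 209 [0.2278 0.2301 0.2337] 0.0303
0.47 206 [0.2247 0.2266 0.2304] 0.0296
0.49 205 [0.2212 0.2235 0.2272] 0.0296
0.51 200 [0.2181 0.2205 0.2244] 0.0294
0.53 204 [0.215  0.2173 0.221 ] 0.0295
0.55 201 [0.2119 0.2143 0.2181] 0.0308
0.57 197 [0.2088 0.2113 0.215 ] 0.0301
0.59 218 [0.2048 0.2075 0.2131] 0.029
0.61 81 [0.2133 0.2138 0.2145] 0.0296
```

View pics/w1.png

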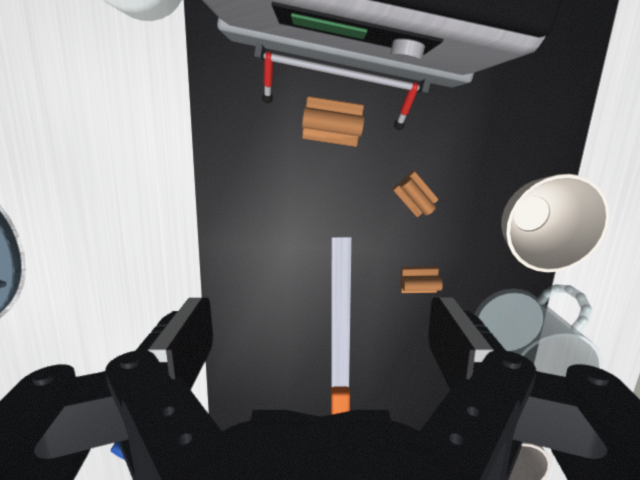

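The wrist view shows the block at (333,122) ahead of the rod and stand legs (267,75) and (410,105). The blade runs down column 341, with its tip at row 238. Depth puts the block ridge at about (0.503,0.173) and the lip about 56 mm behind it. Next I'll go above the handle.

```bash
python3 - <<'E'
from h import *
plan([.534,-.245,.18],Rt(np.radians(2.7)),8)
E
```

```text
[3.7, 42.9, 15.9] [0.0004, 0.0004, -0.0013]
[3.6, 42.9, 15.9] [0.0004, 0.0004, -0.0013]
[3.5, 42.9, 15.8] [0.0004, 0.0004, -0.0013]
[3.5, 42.9, 15.8] [0.0004, 0.0004, -0.0013]
[3.4, 42.9, 15.8] [0.0004, 0.0004, -0.0013]
[3.3, 42.9, 15.8] [0.0004, 0.0004, -0.0013]
[3.3, 42.9, 15.8] [0.0004, 0.0004, -0.0013]
[3.2, 43.0, 15.8] [0.0004, 0.0004, -0.0013]
```

>>> jog_arm(
  rows=[
    [85,[4,43,16],[0,0,0]],
    [85,[4,43,16],[0,0,0]],
    [85,[4,43,16],[0,0,0]],
    [85,[4,43,16],[0,0,0]],
    [85,[4,43,16],[0,0,0]],
    [85,[3,43,16],[0,0,0]],
    [85,[3,43,16],[0,0,0]],
    [85,[0,0,0],[0,0,0]],
  ],
)

```text
time: 3.3
eef_pos: [0.5275, -0.2136, 0.1947]
orientation: [3.135, 0.068, 0.001]
force: [-0.3, 0.4, -1.1]
grip_width: 0.0851
```

```bash
cat >> h.py <<'E'
def bar(s,ymax=.3):
    hsv=cv2.cvtColor(s["pixels"],cv2.COLOR_RGB2HSV); H,S,V=[hsv[...,i].astype(int) for i in range(3)]
    P=cloud(s); m=((H>3)&(H<16)&(S>190)&(V>130)).astype(np.uint8)
    c,l,st,ce=cv2.connectedComponentsWithStats(m); i=1+np.argmax(st[1:,4]); k=l==i
    return P,k,H,S,V
E
python3 - <<'E'
from h import *
s=snap("wrist"); P,k,H,S,V=bar(s)
x,y,z=[P[...,i] for i in range(3)]
st=arm.get_state();print(st["eef_pos"],st["orientation"])
q=P[k]; t=q[q[:,2]>.016]
print("handle",k.sum(),cv2.minAreaRect((t[:,:2]*1000).astype(np.float32)),np.percentile(t[:,2],[5,50,95]))
for yb in np.arange(-.36,-.17,.03):
    a=t[abs(t[:,1]-yb)<.006]
    if len(a)>4: print(round(yb,3),a[:,0].min().round(4),a[:,0].max().round(4),a[:,0].mean().round(4))
print("bench",np.median(z[(abs(x-.45)<.02)&(abs(y+.27)<.05)]))
E
```

```text
[ 0.52766273 -0.21155277  0.19565664] [3.13611581e+00 6.87583276e-02 1.73802220e-03]
handle 1 ((525.383056640625, -183.52955627441406), (0.0, 0.0), 0.0) [0.01857879 0.01857879 0.01857879]
bench 0.0013994461817831982
```

```bash
python3 - <<'E'
from h import *
s=snap("wrist"); save(s,"w2.png"); P=cloud(s)
hsv=cv2.cvtColor(s["pixels"],cv2.COLOR_RGB2HSV)
m=(P[...,2]>.015)&(P[...,2]<.03)&(abs(P[...,0]-.53)<.04)&(P[...,1]<-.19)
print(m.sum(),np.percentile(hsv[m],[5,50,95],axis=0).tolist())
t=P[m]
for yb in np.arange(-.36,-.18,.02):
    a=t[abs(t[:,1]-yb)<.006]
    if len(a)>4: print(round(yb,3),len(a),np.percentile(a[:,0],[1,99]).round(4),a[:,0].mean().round(4),np.median(a[:,2]).round(4))
print(t[:,1].min(),t[:,1].max())
E
```

```text
4790 [[10.0, 161.0, 167.0], [12.0, 168.0, 245.0], [13.0, 182.0, 247.0]]
-0.36 156 [0.5263 0.5512] 0.5385 0.0216
-0.34 279 [0.5256 0.5503] 0.5378 0.022
-0.32 297 [0.5249 0.5502] 0.5375 0.0219
-0.3 311 [0.5241 0.549 ] 0.5365 0.0218
-0.28 332 [0.5224 0.5478] 0.5351 0.0218
-0.26 348 [0.5216 0.5473] 0.5345 0.0218
-0.24 370 [0.5209 0.5464] 0.5336 0.0218
-0.22 385 [0.5202 0.5452] 0.5325 0.0218
-0.2 404 [0.5194 0.5442] 0.5318 0.0217
-0.36178346407997164 -0.19002149772605212
```

View pics/w2.png

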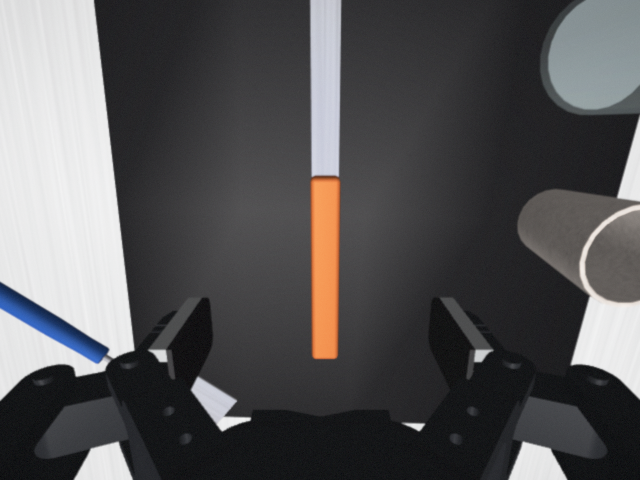

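The handle is at (325,180–358) px, free on both sides. It's 22 mm high, with its end at (0.5387,-0.362), and the bar is yawed 2.4°. I'll grasp it at own x of about -80 mm.

```bash
python3 - <<'E'
from h import *
plan([.5352,-.282,.06],Rt(np.radians(2.4)),4)
E
```

```text
[0.9, 17.9, 34.2] [0.0012, -0.0005, 0.0009]
[0.9, 17.9, 34.2] [0.0012, -0.0005, 0.0009]
[0.9, 18.0, 34.2] [0.0012, -0.0005, 0.0009]
[1.0, 18.0, 34.1] [0.0012, -0.0005, 0.0009]
```

>>> jog_arm(
  rows=[
    [85,[1,18,34],[0.001,0,0.001]],
    [85,[1,18,34],[0.001,0,0.001]],
    [85,[1,18,34],[0.001,0,0.001]],
    [85,[1,18,34],[0.001,0,0.001]],
    [85,[0,0,0],[0,0,0]],
  ],
)

```text
time: 3.9
eef_pos: [0.5401, -0.2793, 0.0648]
orientation: [3.135, 0.078, 0.018]
force: [-0.0, 0.6, -0.5]
grip_width: 0.0848
```

```bash
python3 - <<'E'
from h import *
print(cur()[0])
plan([.5352,-.282,.003],Rt(np.radians(2.4)),3)
E
```

```text
[ 0.54005743 -0.27932855  0.0647812 ]
[-1.9, 0.7, 20.6] [0.002, -0.0038, 0.0025]
[-1.8, 0.7, 20.6] [0.002, -0.0038, 0.0025]
[-1.7, 0.8, 20.6] [0.002, -0.0038, 0.0025]
```

>>> jog_arm(
  rows=[
    [85,[-2,1,20],[0.002,-0.004,0.002]],
    [85,[-2,1,20],[0.002,-0.004,0.002]],
    [85,[-1,1,19],[0.002,-0.004,0.002]],
    [85,[0,0,0],[0,0,0]],
  ],
)

```text
time: 4.3
eef_pos: [0.5391, -0.2792, 0.0104]
orientation: [3.138, 0.076, 0.007]
force: [0.4, 0.2, -0.0]
grip_width: 0.0853
```

```bash
python3 - <<'E'
from h import *
print(cur()[0],arm.get_state()["force"])
plan([.5352,-.282,.003],Rt(np.radians(2.4)),1)
E
```

```text
[ 0.53905366 -0.27923451  0.01036631] [ 0.36420153  0.22028241 -0.04397545]
[-4.0, 2.6, 7.4] [0.0029, -0.0043, 0.0064]
```

>>> jog_arm(
  rows=[
    [85,[-4,2,6],[0.003,-0.004,0.006]],
    [85,[-1,1,2],[0,0,0]],
    [25,[0,0,0],[0,0,0]],
    [10,[0,0,0],[0,0,0]],
    [10,[0,0,0],[0,0,0]],
    [10,[0,0,0],[0,0,0]],
    [10,[0,0,0],[0,0,0]],
    [10,[0,0,0],[0,0,0]],
  ],
  squeeze=90,
)

```text
time: 5.1
eef_pos: [0.5373, -0.2833, 0.0085]
orientation: [3.136, 0.07, 0.01]
force: [0.7, -0.4, -2.1]
grip_width: 0.0232
```

```bash
python3 - <<'E'
from h import *
st=arm.get_state();p,r=cur();print(p,r.round(3).tolist(),st["force"],st["grip_width"],st["time"])
E
```

```text
[ 0.53730075 -0.28330111  0.00849718] [[0.999, 0.045, 0.007], [0.045, -0.999, -0.005], [0.006, 0.005, -1.0]] [ 0.65477789 -0.36031355 -2.06245233] 0.023217850849046723 5.1
```

>>> jog_arm(
  rows=[
    [45,[0,0,0],[0,0,0]],
    [45,[0,0,0],[0,0,0]],
    [45,[0,0,8],[0,0,0]],
    [45,[0,0,5],[0,0,0]],
    [45,[0,0,0],[0,0,0]],
  ],
)

```text
time: 5.6
eef_pos: [0.5382, -0.2839, -0.0019]
orientation: [3.135, 0.07, 0.01]
force: [0.1, 0.8, -0.7]
grip_width: 0.0449
```

>>> jog_arm(
  rows=[
    [45,[-3,0,-3],[0,0,0]],
    [10,[0,0,0],[0,0,0]],
    [10,[0,0,0],[0,0,0]],
    [10,[0,0,0],[0,0,0]],
    [10,[0,0,0],[0,0,0]],
    [10,[0,0,0],[0,0,0]],
  ],
  squeeze=90,
)

```text
time: 6.2
eef_pos: [0.5352, -0.284, 0.0009]
orientation: [3.135, 0.069, 0.011]
force: [0.4, 0.5, 4.3]
grip_width: 0.0242
```

```bash
python3 - <<'E'
from h import *
st=arm.get_state();p,r=cur();print(p,r.round(3).tolist(),st["force"],st["grip_width"],st["time"])
# bar yaw in hand from top + scene views
for n in("top","scene"):
    s=snap(n);P=cloud(s);x,y,z=[P[...,i] for i in range(3)];hsv=cv2.cvtColor(s["pixels"],cv2.COLOR_RGB2HSV)
    m=(hsv[...,1]<70)&(hsv[...,2]>110)&(y>-.15)&(y<.1)&(abs(x-.527)<.04)&(z<.03)
    t=P[m]; f=np.polyfit(t[:,1],t[:,0],1); print(n,m.sum(),f,np.polyval(f,[-.283,.04]),t[:,1].max(),np.polyfit(t[:,1],t[:,2],1))
E
```

```text
[ 0.5352351  -0.28400487  0.00093954] [[0.999, 0.044, 0.007], [0.044, -0.999, -0.005], [0.007, 0.006, -1.0]] [0.36224348 0.47763959 4.25612397] 0.024174831009775206 6.2
top 954 [-0.04386351  0.52296737] [0.53538075 0.52121283] 0.037600795799547754 [0.00205993 0.00653418]
scene 640 [-0.0416188   0.52326795] [0.53504607 0.52160319] 0.0470307952369905 [0.00070392 0.00615755]
```

>>> jog_arm(
  rows=[
    [10,[0,0,-15],[0,0,0]],
    [10,[0,0,-30],[0,0,0]],
    [10,[0,0,-40],[0,0,0]],
    [10,[0,0,-30],[0,0,0]],
    [10,[0,0,0],[0,0,0]],
  ],
)

```text
time: 6.8
eef_pos: [0.5306, -0.2813, 0.1163]
orientation: [-3.141, -0.07, 0.003]
force: [0.6, -1.6, -2.8]
grip_width: 0.0243
```

```bash
cat >> h.py <<'E'
RID=np.array([.5034,.1726]); PSI=np.radians(81.5); U=np.array([np.cos(PSI),np.sin(PSI)]); L=.322
def pose(s,z,th,lat=0):
    """TCP pose so that the bar's tip (underside) is s (m) past the ridge at height z, tip down by th deg"""
    t=np.radians(th); r=Rt(PSI-np.pi/2,-t); N=np.array([-U[1],U[0]])
    tip=np.r_[RID+U*s+N*lat,z]; return tip+L*r[:,1]-.001*r[:,2],r
def where():
    p,r=cur(); tip=p-L*r[:,1]+.001*r[:,2]; d=tip[:2]-RID; b=-r[:,1]; st=arm.get_state()
    s=d@U; th=np.degrees(np.arcsin(-b[2]))
    print("t",round(st["time"],2),"tip s,lat,z mm",(1e3*np.array([s,d@[-U[1],U[0]],tip[2]])).round(1),"th",th.round(2),"yaw",np.degrees(np.arctan2(b[1],b[0])).round(2),"roll",np.degrees(np.arcsin(r[2,0])).round(2),
     "und at ridge",((tip[2]+s*np.tan(np.radians(th)))*1e3).round(1),"top at lip",((tip[2]+(s-.056)*np.tan(np.radians(th))+.006/np.cos(np.radians(th)))*1e3).round(1),"F",np.round(st["force"],1),"M",np.round(st["ft_torque"],2),"g",round(st["grip_width"]*1e3,1))
E
python3 - <<'E'
from h import *
where()
p,r=pose(-.06,.070,25); print(p); plan(p,r,8)
E
```

```text
t 6.8 tip s,lat,z mm [-128.9  -32.2  115.3] th -0.0 yaw 92.56 roll -0.12 und at ridge 115.3 top at lip 121.3 F [ 0.6 -1.6 -2.8] M [-0.31 -0.06  0.02] g 24.3
[ 0.45145852 -0.17494857  0.20698939]
[-9.3, -13.7, -11.3] [-0.0544, -0.005, 0.0238]
[-9.7, -12.9, -12.0] [-0.0544, -0.005, 0.0238]
[-10.0, -12.0, -12.6] [-0.0544, -0.005, 0.0238]
[-10.4, -11.0, -13.2] [-0.0544, -0.005, 0.0238]
[-10.7, -10.0, -13.7] [-0.0544, -0.005, 0.0238]
[-11.0, -9.0, -14.2] [-0.0544, -0.005, 0.0238]
[-11.3, -8.0, -14.6] [-0.0544, -0.005, 0.0238]
[-11.5, -6.9, -14.9] [-0.0544, -0.005, 0.0238]
```

>>> jog_arm(
  rows=[
    [10,[-9,-14,-11],[-0.055,-0.005,0.024]],
    [10,[-10,-13,-12],[-0.055,-0.005,0.024]],
    [10,[-10,-12,-13],[-0.055,-0.005,0.024]],
    [10,[-10,-11,-13],[-0.055,-0.005,0.024]],
    [10,[-11,-10,-14],[-0.055,-0.005,0.024]],
    [10,[-11,-9,-14],[-0.055,-0.005,0.024]],
    [10,[-11,-8,-15],[-0.055,-0.005,0.024]],
    [10,[0,0,0],[0,0,0]],
  ],
)

```text
time: 7.6
eef_pos: [0.4514, -0.1814, 0.1854]
orientation: [2.743, -0.181, -0.063]
force: [0.3, 0.1, -4.0]
grip_width: 0.0243
```

```bash
python3 - <<'E'
from h import *
where()
p,r=pose(-.06,.070,25); plan(p,r,2)
E
```

```text
t 7.6 tip s,lat,z mm [-60.9   5.4  60.9] th 22.57 yaw 82.69 roll -1.07 und at ridge 35.6 top at lip 18.8 F [ 0.3  0.1 -4. ] M [ 0.15 -0.1   0.  ] g 24.3
[-0.6, 1.2, -11.2] [-0.0211, 0.0059, 0.0098]
[-0.5, 1.4, -11.2] [-0.0211, 0.0059, 0.0098]
```

>>> jog_arm(
  rows=[
    [10,[-1,1,-11],[-0.021,0.006,0.01]],
    [10,[-1,1,-11],[-0.021,0.006,0.01]],
    [10,[0,0,0],[0,0,0]],
    [10,[0,0,0],[0,0,0]],
  ],
)

```text
time: 8.0
eef_pos: [0.4484, -0.173, 0.202]
orientation: [2.702, -0.196, -0.053]
force: [0.4, 0.2, -4.2]
grip_width: 0.0246
```

```bash
python3 - <<'E'
from h import *
where()
p,r=pose(-.06,.070,25); plan(p,r,1)
s=snap("scene")
save(s,"s2.png"); P=cloud(s);x,y,z=[P[...,i] for i in range(3)];hsv=cv2.cvtColor(s["pixels"],cv2.COLOR_RGB2HSV)
m=(hsv[...,1]<50)&(hsv[...,2]>110)&(y>-.15)&(y<.16)&(abs(x-.49)<.04)&(z<.2)&(z>.03)
t=P[m]; f=np.polyfit(t[:,1],t[:,0],1); g=np.polyfit(t[:,1],t[:,2],1)
print(m.sum(),"yaw",90-np.degrees(np.arctan(f[0])),"pitch",np.degrees(np.arctan(g[0]*np.sin(PSI))),"end y",np.percentile(t[:,1],[0,99.5]),"top at .112",np.polyval(f,.112),np.polyval(g,.112))
cv2.imwrite("pics/s2c.png",cv2.resize(cv2.cvtColor(s["pixels"][140:340,220:460],cv2.COLOR_RGB2BGR),(720,600)))
E
```

```text
t 8.0 tip s,lat,z mm [-58.1   4.7  66. ] th 24.82 yaw 81.78 roll -0.4 und at ridge 39.1 top at lip 19.8 F [ 0.4  0.2 -4.2] M [ 0.2  -0.06  0.05] g 24.6
[3.3, 3.4, -3.9] [-0.0032, 0.0055, 0.0045]
416 yaw 82.86269086490067 pitch -24.61665627495535 end y [-0.14709279  0.1196425 ] top at .112 0.4878475939283841 0.07627606660362846
```

View pics/s2c.png

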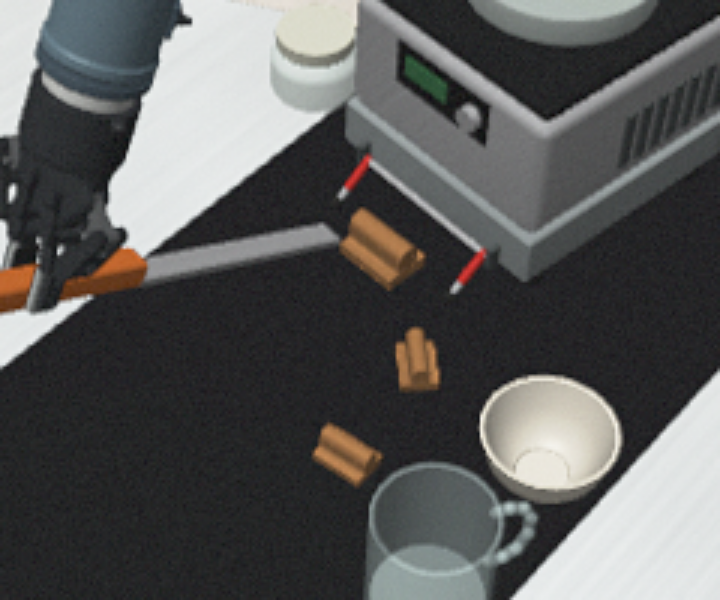

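The picture shows the bar in the gripper with its tip at (335,235), just ahead of the block at (382,247). The stand is still sloping forwards at (355,175) and (468,270). The pitch matches the gripper pose. I'll correct it 4–5 mm sideways and up, then slide in.

>>> jog_arm(
  rows=[
    [10,[5,3,-5],[-0.004,0.005,0.004]],
    [10,[0,0,0],[0,0,0]],
    [10,[0,-20,0],[0,0,0]],
    [10,[0,-20,0],[0,0,0]],
    [10,[0,0,0],[0,0,0]],
  ],
)

```text
time: 8.55
eef_pos: [0.4596, -0.1401, 0.1904]
orientation: [2.698, -0.206, -0.046]
force: [0.4, -0.1, -2.7]
grip_width: 0.024
```

```bash
python3 - <<'E'
from h import *
where()
p,r=pose(0,.0425,25); plan(p,r,1)
E
```

```text
t 8.55 tip s,lat,z mm [-24.4  -4.1  53.3] th 25.02 yaw 81.27 roll -0.01 und at ridge 41.9 top at lip 22.3 F [ 0.4 -0.1 -2.7] M [ 0.18  0.03 -0.02] g 24.0
[-3.0, -26.6, -0.4] [0.0004, 0.0018, -0.0037]
```

>>> jog_arm(
  rows=[
    [10,[-2,-20,-1],[0,0,-0.003]],
    [10,[0,-20,0],[0,0,0]],
    [10,[0,-20,0],[0,0,0]],
    [10,[0,0,0],[0,0,0]],
  ],
)

```text
time: 8.95
eef_pos: [0.4674, -0.0866, 0.1663]
orientation: [2.697, -0.204, -0.045]
force: [0.1, -0.6, -3.7]
grip_width: 0.0239
```

```bash
python3 - <<'E'
from h import *
where()
s=snap("scene")
cv2.imwrite("pics/s3c.png",cv2.resize(cv2.cvtColor(s["pixels"][170:260,290:410],cv2.COLOR_RGB2BGR),(800,600),interpolation=cv2.INTER_CUBIC))
E
```

```text
t 8.95 tip s,lat,z mm [29.5 -3.4 28.9] th 25.09 yaw 81.36 roll 0.03 und at ridge 42.7 top at lip 23.1 F [ 0.1 -0.6 -3.7] M [0.08 0.03 0.05] g 23.9
```

View pics/s3c.png

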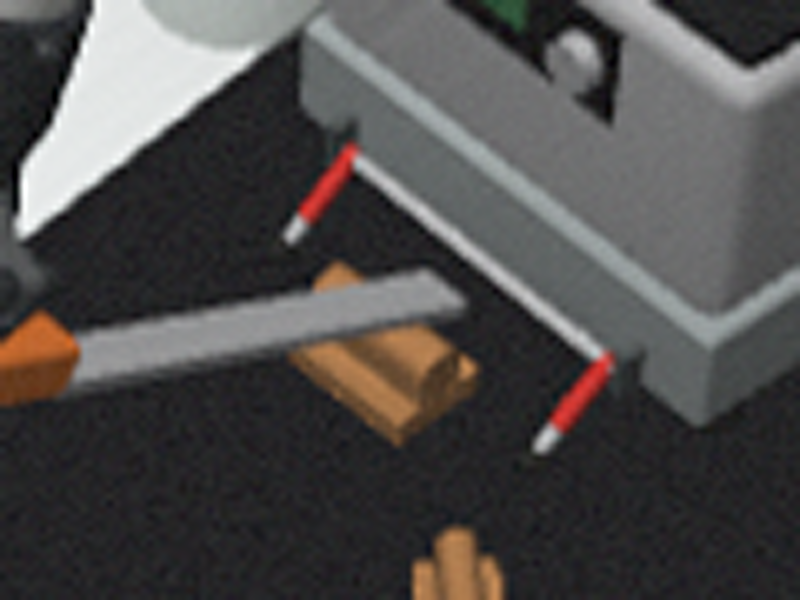

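The blade crosses the block's ridge with its tip at (445,290) px, between the stand legs at (320,195) and (570,410) and pointing at the middle of the edge. I'll slide on slowly.

>>> jog_arm(
  rows=[
    [10,[0,-12,0],[0,0,0]],
    [10,[0,-12,0],[0,0,0]],
    [10,[0,0,0],[0,0,0]],
  ],
)

```text
time: 9.3
eef_pos: [0.4721, -0.0667, 0.1575]
orientation: [2.695, -0.207, -0.041]
force: [-0.8, 0.6, -3.7]
grip_width: 0.0238
```

```bash
python3 -c "
from h import *
where()"
```

```text
t 9.3 tip s,lat,z mm [49.7 -6.2 19.6] th 25.17 yaw 81.14 roll 0.22 und at ridge 43.0 top at lip 23.3 F [-0.8  0.6 -3.7] M [0.17 0.01 0.05] g 23.8
```

>>> jog_arm(
  rows=[
    [10,[-3,-12,0.5],[0,0,-0.006]],
    [10,[0,-12,0],[0,0,0]],
    [10,[0,-8,0],[0,0,0]],
    [10,[0,0,0],[0,0,0]],
  ],
)

```text
time: 9.7
eef_pos: [0.4736, -0.0355, 0.1423]
orientation: [2.696, -0.199, -0.043]
force: [-0.2, 0.5, -3.4]
grip_width: 0.0242
```

```bash
python3 -c "
from h import *
where()"
```

```text
t 9.7 tip s,lat,z mm [80.8 -1.1  4.4] th 25.18 yaw 81.55 roll 0.07 und at ridge 42.4 top at lip 22.7 F [-0.2  0.5 -3.4] M [0.16 0.02 0.01] g 24.2
```

```bash
cat >> h.py <<'E'
def lev(th,d=.084,zo=0.0):
    t=np.radians(th); return pose(.011*np.sin(t)+d*np.cos(t),.027+zo+.011*np.cos(t)-d*np.sin(t),th,-.002)
def legs(tag=None):
    s=snap("scene"); P=cloud(s); hsv=cv2.cvtColor(s["pixels"],cv2.COLOR_RGB2HSV).astype(int)
    m=((hsv[...,0]<4)|(hsv[...,0]>175))&(hsv[...,1]>140); m[:180]=0; m[250:]=0; m[:,:320]=0; m[:,400:]=0
    c,l,st,ce=cv2.connectedComponentsWithStats(m.astype(np.uint8))
    for i in range(1,c):
        if st[i,4]>4: print("red",ce[i].round(1),"box",st[i].tolist())
    # front steel face corner column: height of machine front top
    x,y,z=[P[...,i] for i in range(3)]
    k=(abs(y-.24)<.012)&(abs(x-.52)<.06)&(z>.15)
    print("front top z",np.percentile(z[k],[50,90]).round(4),k.sum())
    h=((hsv[...,0]>4)&(hsv[...,0]<18)&(hsv[...,1]>90)&(abs(x-.5)<.06)&(abs(y-.17)<.06)&(z<.05)&(z>.005)); print("block c",P[h].mean(0).round(4),h.sum())
    if tag: cv2.imwrite("pics/"+tag,cv2.resize(cv2.cvtColor(s["pixels"][150:270,270:430],cv2.COLOR_RGB2BGR),(800,600),interpolation=cv2.INTER_CUBIC))
E
python3 - <<'E'
from h import *
where();legs()
for th,n in((21,2),):
    p,r=lev(th); plan(p,r,n)
E
```

```text
t 9.7 tip s,lat,z mm [80.8 -1.1  4.4] th 25.18 yaw 81.55 roll 0.07 und at ridge 42.4 top at lip 22.7 F [-0.2  0.5 -3.4] M [0.16 0.02 0.01] g 24.2
red [338.9 197.3] box [335, 191, 8, 12, 40]
red [376.6 228.8] box [372, 223, 10, 12, 46]
front top z [0.1941 0.2121] 779
block c [0.5155 0.166  0.0213] 293
[0.2, -0.7, 10.2] [0.0366, -0.001, 0.0004]
[0.3, -0.3, 10.2] [0.0366, -0.001, 0.0004]
```

>>> jog_arm(
  rows=[
    [10,[0,-1,6],[0.024,0,0]],
    [10,[0,0,6],[0.024,0,0]],
    [10,[0,0,6],[0.024,0,0]],
    [10,[0,0,0],[0,0,0]],
  ],
)

```text
time: 10.15
eef_pos: [0.4729, -0.0432, 0.1245]
orientation: [2.773, -0.204, -0.034]
force: [-0.1, -1.4, -5.0]
grip_width: 0.024
```

```bash
python3 - <<'E'
from h import *
where();legs()
p,r=lev(17); plan(p,r,4)
E
```

```text
t 10.15 tip s,lat,z mm [82.8 -1.5  9.6] th 20.74 yaw 81.55 roll 0.12 und at ridge 40.9 top at lip 26.1 F [-0.1 -1.4 -5. ] M [0.14 0.04 0.04] g 24.0
red [338.9 197.3] box [335, 191, 8, 12, 41]
red [376.6 228.9] box [372, 223, 10, 12, 47]
front top z [0.1943 0.2122] 770
block c [0.5163 0.166  0.0218] 274
[-0.0, -0.0, 4.5] [0.0165, -0.0007, 0.0002]
[-0.0, 0.0, 4.5] [0.0165, -0.0007, 0.0002]
[0.0, 0.1, 4.5] [0.0165, -0.0007, 0.0002]
[0.0, 0.2, 4.5] [0.0165, -0.0007, 0.0002]
```

>>> jog_arm(
  rows=[
    [10,[0,0,4.5],[0.008,0,0]],
    [10,[0,0,4.5],[0.016,0,0]],
    [10,[0,0,4.5],[0.016,0,0]],
    [10,[0,0,0],[0,0,0]],
  ],
)

```text
time: 10.6
eef_pos: [0.4731, -0.0483, 0.1118]
orientation: [2.816, -0.209, -0.027]
force: [-1.0, 2.5, -2.7]
grip_width: 0.0243
```

```bash
python3 - <<'E'
from h import *
where();legs()
p,r=lev(14); plan(p,r,4)
E
```

```text
t 10.6 tip s,lat,z mm [82.5 -2.9 10. ] th 18.25 yaw 81.47 roll 0.24 und at ridge 37.2 top at lip 25.1 F [-1.   2.5 -2.7] M [ 0.62 -0.01  0.11] g 24.3
red [338.9 197.3] box [335, 191, 8, 12, 40]
red [376.7 228.7] box [372, 223, 10, 12, 46]
front top z [0.1934 0.2122] 791
block c [0.5167 0.1667 0.0221] 264
[-0.2, -0.0, 4.2] [0.0187, -0.0011, -0.0001]
[-0.2, 0.1, 4.2] [0.0187, -0.0011, -0.0001]
[-0.2, 0.1, 4.2] [0.0187, -0.0011, -0.0001]
[-0.2, 0.2, 4.2] [0.0187, -0.0011, -0.0001]
```

>>> jog_arm(
  rows=[
    [10,[0,0,4],[0.018,0,0]],
    [10,[0,0,4],[0.018,0,0]],
    [10,[0,0,4],[0.018,0,0]],
    [10,[0,0,4],[0.018,0,0]],
    [10,[0,0,0],[0,0,0]],
  ],
)

```text
time: 11.15
eef_pos: [0.4732, -0.0525, 0.0972]
orientation: [2.892, -0.211, -0.017]
force: [0.0, 4.7, 1.1]
grip_width: 0.0242
```

```bash
python3 - <<'E'
from h import *
where();legs()
p,r=lev(11); plan(p,r,3)
E
```

```text
t 11.15 tip s,lat,z mm [85.3 -2.8 19.1] th 13.85 yaw 81.61 roll 0.32 und at ridge 40.1 top at lip 32.5 F [0.  4.7 1.1] M [0.21 0.34 0.14] g 24.2
red [339.1 196.8] box [335, 191, 9, 12, 43]
red [377.1 228. ] box [373, 222, 9, 12, 45]
front top z [0.1931 0.2144] 825
block c [0.5169 0.1666 0.0227] 262
[-0.5, 0.3, 4.6] [0.0167, -0.0021, 0.0007]
[-0.5, 0.4, 4.6] [0.0167, -0.0021, 0.0007]
[-0.5, 0.5, 4.6] [0.0167, -0.0021, 0.0007]
```

>>> jog_arm(
  rows=[
    [10,[0,0,4.5],[0.016,0,0]],
    [10,[0,0,4.5],[0.016,0,0]],
    [10,[0,0,0],[0,0,0]],
  ],
)

```text
time: 11.5
eef_pos: [0.473, -0.0548, 0.0881]
orientation: [2.926, -0.214, -0.014]
force: [-1.9, 5.0, 2.8]
grip_width: 0.0246
```

```bash
python3 - <<'E'
from h import *
where();legs()
p,r=lev(11); plan(p,r,2)
E
```

```text
t 11.5 tip s,lat,z mm [85.5 -3.  20.7] th 11.89 yaw 81.61 roll 0.33 und at ridge 38.8 top at lip 33.1 F [-1.9  5.   2.8] M [0.42 0.31 0.14] g 24.6
red [339.4 196. ] box [336, 190, 8, 12, 39]
red [377.4 227.3] box [373, 222, 9, 11, 43]
front top z [0.1917 0.2148] 833
block c [0.5176 0.1666 0.0227] 258
[-0.8, 0.6, 2.2] [0.008, -0.0032, 0.001]
[-0.8, 0.6, 2.2] [0.008, -0.0032, 0.001]
```

>>> jog_arm(
  rows=[
    [10,[0,0,4],[0.016,0,0]],
    [10,[0,0,4],[0.016,0,0]],
    [10,[0,0,0],[0,0,0]],
  ],
)

```text
time: 11.85
eef_pos: [0.4729, -0.0563, 0.0801]
orientation: [2.96, -0.216, -0.01]
force: [-0.5, 5.6, 3.6]
grip_width: 0.0242
```

```bash
python3 - <<'E'
from h import *
where();legs()
p,r=lev(9); plan(p,r,2)
E
```

```text
t 11.85 tip s,lat,z mm [86.  -3.  23.4] th 9.97 yaw 81.63 roll 0.33 und at ridge 38.5 top at lip 34.7 F [-0.5  5.6  3.6] M [0.36 0.37 0.13] g 24.2
red [339.5 196.1] box [336, 191, 7, 11, 37]
red [377.9 226.7] box [374, 221, 9, 12, 46]
front top z [0.1916 0.2157] 813
block c [0.5172 0.1665 0.0235] 248
[-0.9, 0.8, 2.3] [0.0087, -0.0031, 0.0012]
[-0.9, 0.8, 2.3] [0.0087, -0.0031, 0.0012]
```

>>> jog_arm(
  rows=[
    [10,[0,0,4],[0.016,0,0]],
    [10,[0,0,0],[0,0,0]],
  ],
)

```text
time: 12.1
eef_pos: [0.4729, -0.057, 0.0762]
orientation: [2.976, -0.216, -0.009]
force: [-2.2, 4.5, 3.0]
grip_width: 0.0243
```

```bash
python3 - <<'E'
from h import *
where();legs()
E
```

```text
t 12.1 tip s,lat,z mm [86.3 -2.9 24.6] th 9.04 yaw 81.66 roll 0.33 und at ridge 38.4 top at lip 35.5 F [-2.2  4.5  3. ] M [0.31 0.41 0.19] g 24.3
red [339.9 195.1] box [336, 189, 8, 12, 41]
red [378.1 226.5] box [374, 221, 9, 12, 44]
front top z [0.1912 0.2152] 829
block c [0.517  0.1666 0.0237] 247
```

>>> jog_arm(
  rows=[
    [10,[0,0,3],[0.012,0,0]],
    [10,[0,0,0],[0,0,0]],
  ],
)

```text
time: 12.35
eef_pos: [0.4729, -0.0574, 0.0735]
orientation: [2.988, -0.217, -0.007]
force: [-1.6, 3.6, 3.2]
grip_width: 0.0243
```

```bash
python3 - <<'E'
from h import *
where();legs("s4c.png")
E
```

```text
t 12.35 tip s,lat,z mm [86.5 -2.9 25.7] th 8.36 yaw 81.68 roll 0.34 und at ridge 38.4 top at lip 36.2 F [-1.6  3.6  3.2] M [0.32 0.48 0.17] g 24.3
red [339.9 195.2] box [337, 189, 7, 12, 37]
red [378.  226.6] box [374, 221, 8, 12, 45]
front top z [0.1906 0.2147] 811
block c [0.5162 0.1673 0.023 ] 251
```

View pics/s4c.png

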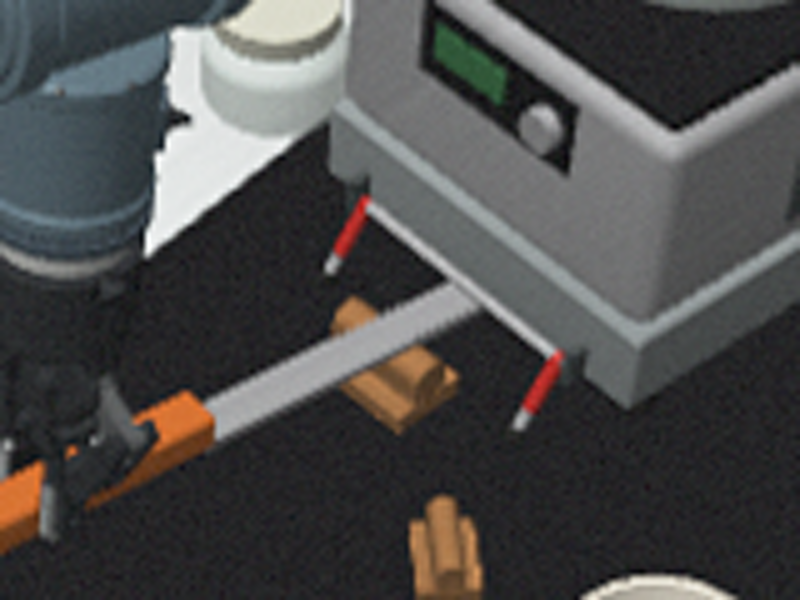

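The view shows the front lifted on the bar at (470,290) px. The legs at (345,235) and (540,390) are steeper but still slope forwards, so I'll continue in steps of about 1 mm.

>>> jog_arm(
  rows=[
    [10,[0,0,4.5],[0.018,0,0]],
    [10,[0,0,0],[0,0,0]],
  ],
)

```text
time: 12.6
eef_pos: [0.4729, -0.058, 0.0691]
orientation: [3.006, -0.217, -0.005]
force: [-2.1, 4.8, 3.8]
grip_width: 0.0243
```

```bash
python3 - <<'E'
from h import *
where();legs()
E
```

```text
t 12.6 tip s,lat,z mm [86.7 -2.7 27.2] th 7.3 yaw 81.7 roll 0.34 und at ridge 38.3 top at lip 37.2 F [-2.1  4.8  3.8] M [0.39 0.43 0.16] g 24.3
red [340.2 194.9] box [337, 188, 7, 13, 39]
red [378.4 225.9] box [375, 220, 8, 12, 44]
front top z [0.1899 0.213 ] 797
block c [0.517  0.1674 0.0228] 256
```

>>> jog_arm(
  rows=[
    [10,[0,0,4],[0.016,0,0]],
    [10,[0,0,0],[0,0,0]],
  ],
)

```text
time: 12.85
eef_pos: [0.4729, -0.0584, 0.0652]
orientation: [3.022, -0.218, -0.003]
force: [-1.8, 4.4, 3.6]
grip_width: 0.0244
```

```bash
python3 - <<'E'
from h import *
where();legs()
E
```

```text
t 12.85 tip s,lat,z mm [86.9 -2.8 28.5] th 6.37 yaw 81.71 roll 0.34 und at ridge 38.2 top at lip 38.0 F [-1.8  4.4  3.6] M [0.37 0.51 0.15] g 24.4
red [340.3 194.6] box [337, 188, 7, 13, 37]
red [378.5 225.7] box [375, 220, 8, 12, 42]
front top z [0.1897 0.2143] 804
block c [0.5173 0.1671 0.023 ] 248
```

>>> jog_arm(
  rows=[
    [10,[0,0,4.5],[0.018,0,0]],
    [10,[0,0,0],[0,0,0]],
  ],
)

```text
time: 13.1
eef_pos: [0.473, -0.0588, 0.0611]
orientation: [3.04, -0.219, -0.001]
force: [-2.1, 4.0, 3.3]
grip_width: 0.0241
```

```bash
python3 - <<'E'
from h import *
where();legs()
E
```

```text
t 13.1 tip s,lat,z mm [87.1 -2.9 30.1] th 5.34 yaw 81.73 roll 0.35 und at ridge 38.3 top at lip 39.0 F [-2.1  4.   3.3] M [0.44 0.44 0.2 ] g 24.1
red [340.6 194.2] box [338, 188, 6, 12, 36]
red [378.4 225.8] box [375, 220, 7, 12, 41]
front top z [0.1894 0.2121] 782
block c [0.5173 0.1672 0.0231] 247
```

>>> jog_arm(
  rows=[
    [10,[0,0,4],[0.016,0,0]],
    [10,[0,0,0],[0,0,0]],
  ],
)

```text
time: 13.35
eef_pos: [0.4732, -0.0592, 0.0577]
orientation: [3.055, -0.219, 0.001]
force: [-2.2, 4.4, 4.0]
grip_width: 0.0242
```

```bash
python3 - <<'E'
from h import *
where();legs()
E
```

```text
t 13.35 tip s,lat,z mm [87.2 -2.9 31.5] th 4.49 yaw 81.77 roll 0.37 und at ridge 38.4 top at lip 40.0 F [-2.2  4.4  4. ] M [0.31 0.52 0.25] g 24.2
red [340.7 194. ] box [338, 188, 6, 12, 39]
red [379. 225.] box [376, 219, 7, 12, 39]
front top z [0.1891 0.2124] 787
block c [0.5171 0.1671 0.0238] 246
```

>>> jog_arm(
  rows=[
    [10,[0,0,4.5],[0.018,0,0]],
    [10,[0,0,0],[0,0,0]],
  ],
)

```text
time: 13.6
eef_pos: [0.4736, -0.0595, 0.054]
orientation: [3.072, -0.219, 0.004]
force: [-1.8, 5.4, 3.6]
grip_width: 0.0244
```

```bash
python3 - <<'E'
from h import *
where();legs()
E
```

```text
t 13.6 tip s,lat,z mm [87.4 -2.9 33.2] th 3.54 yaw 81.84 roll 0.41 und at ridge 38.6 top at lip 41.1 F [-1.8  5.4  3.6] M [0.34 0.56 0.3 ] g 24.4
red [340.8 193.9] box [338, 187, 6, 13, 37]
red [379.2 224.7] box [376, 219, 7, 12, 40]
front top z [0.189  0.2119] 771
block c [0.5165 0.1675 0.0233] 251
```

>>> jog_arm(
  rows=[
    [10,[0,0,4],[0.016,0,0]],
    [10,[0,0,0],[0,0,0]],
  ],
)

```text
time: 13.85
eef_pos: [0.4741, -0.0597, 0.0512]
orientation: [3.086, -0.218, 0.007]
force: [-1.6, 5.9, 6.4]
grip_width: 0.0241
```

```bash
python3 - <<'E'
from h import *
where();legs()
E
```

```text
t 13.85 tip s,lat,z mm [87.5 -3.  34.9] th 2.73 yaw 81.92 roll 0.44 und at ridge 39.0 top at lip 42.4 F [-1.6  5.9  6.4] M [0.24 0.63 0.43] g 24.1
red [341.2 193.4] box [339, 187, 5, 12, 35]
red [379.3 224.6] box [377, 219, 6, 12, 38]
front top z [0.1885 0.2122] 750
block c [0.5172 0.1676 0.0233] 249
```

>>> jog_arm(
  rows=[
    [10,[0,0,5],[0.015,0,0]],
    [10,[0,0,0],[0,0,0]],
  ],
)

```text
time: 14.1
eef_pos: [0.4747, -0.06, 0.0476]
orientation: [3.099, -0.215, 0.01]
force: [-3.6, 4.4, 5.8]
grip_width: 0.0237
```

```bash
python3 - <<'E'
from h import *
where();legs()
E
```

```text
t 14.1 tip s,lat,z mm [87.5 -3.  35.5] th 1.98 yaw 82.04 roll 0.49 und at ridge 38.5 top at lip 42.6 F [-3.6  4.4  5.8] M [0.31 0.72 0.44] g 23.7
red [341.6 192.8] box [339, 187, 5, 11, 31]
red [379.7 224. ] box [377, 218, 6, 12, 35]
front top z [0.1885 0.2124] 752
block c [0.517  0.1676 0.0231] 249
```

>>> jog_arm(
  rows=[
    [10,[0,0,5],[0.014,0,0]],
    [10,[0,0,0],[0,0,0]],
  ],
)

```text
time: 14.35
eef_pos: [0.4754, -0.0603, 0.0442]
orientation: [3.111, -0.213, 0.012]
force: [-2.8, 3.8, 7.1]
grip_width: 0.0239
```

```bash
python3 - <<'E'
from h import *
where();legs()
E
```

```text
t 14.35 tip s,lat,z mm [87.4 -2.9 35.9] th 1.3 yaw 82.17 roll 0.53 und at ridge 37.9 top at lip 42.6 F [-2.8  3.8  7.1] M [0.39 0.77 0.54] g 23.9
red [342.4 192.2] box [341, 186, 4, 11, 26]
red [380.4 223.4] box [379, 218, 4, 11, 28]
front top z [0.1875 0.2119] 708
block c [0.5174 0.1675 0.0236] 247
```

```bash
python3 - <<'E'
from h import *
legs("s5c.png")
E
```

```text
red [342.4 192.4] box [341, 186, 4, 12, 28]
red [380.3 223.3] box [379, 218, 4, 11, 27]
front top z [0.1887 0.2123] 710
block c [0.5168 0.1674 0.0234] 247
```

View pics/s5c.png

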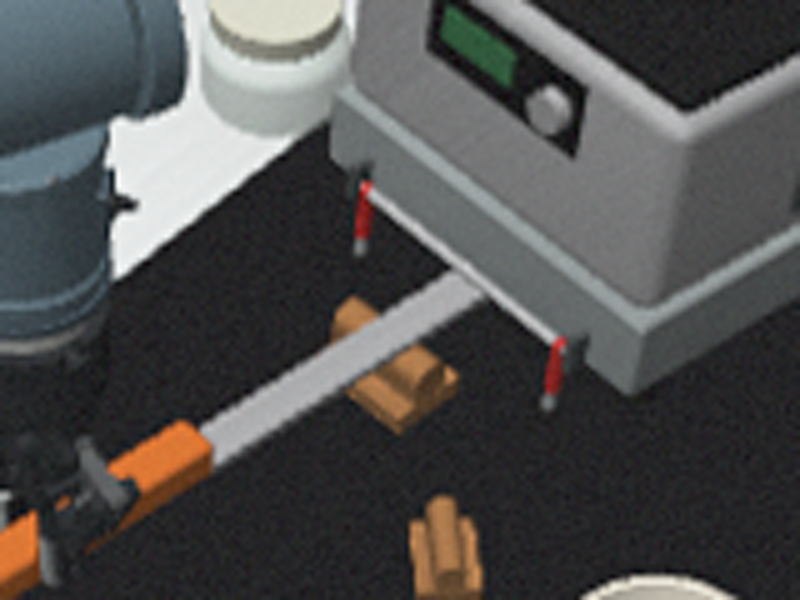

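The view shows the legs at (362,220) and (553,375) px nearly upright but still leaning slightly forwards, so they haven't snapped yet. I'll use smaller steps.

>>> jog_arm(
  rows=[
    [10,[0,0,4],[0.014,0,0]],
    [10,[0,0,0],[0,0,0]],
  ],
)

```text
time: 14.65
eef_pos: [0.476, -0.0604, 0.0419]
orientation: [3.123, -0.21, 0.014]
force: [-3.9, 4.8, 9.7]
grip_width: 0.0241
```

```bash
python3 - <<'E'
from h import *
where();legs()
E
```

```text
t 14.65 tip s,lat,z mm [87.5 -2.8 37.4] th 0.62 yaw 82.31 roll 0.57 und at ridge 38.4 top at lip 43.8 F [-3.9  4.8  9.7] M [0.35 0.9  0.55] g 24.1
red [343.5 191.5] box [342, 186, 4, 10, 22]
red [381.3 222. ] box [380, 217, 4, 10, 17]
front top z [0.189  0.2136] 707
block c [0.517  0.1675 0.0234] 246
```

```bash
cat >> h.py <<'E'
def leg2():
    s=snap("scene"); hsv=cv2.cvtColor(s["pixels"],cv2.COLOR_RGB2HSV).astype(int); P=cloud(s)
    m=((hsv[...,0]<6)|(hsv[...,0]>172))&(hsv[...,1]>110)&(hsv[...,2]>40); m[:180]=0; m[250:]=0; m[:,:325]=0; m[:,395:]=0
    c,l,st,ce=cv2.connectedComponentsWithStats(m.astype(np.uint8))
    for i in range(1,c):
        if st[i,4]>4:
            v,u=np.nonzero(l==i); a=v<=v.min()+1; b=v>=v.max()-1
            print("leg n",st[i,4],"top",u[a].mean().round(1),v.min(),"bottom",u[b].mean().round(1),v.max(),"lean px/row",np.polyfit(v,u,1)[0].round(3),"V",hsv[...,2][l==i].mean().round(0))
E
python3 - <<'E'
from h import *
leg2()
E
```

```text
leg n 25 top 342.5 186 bottom 344.0 195 lean px/row 0.226 V 105.0
leg n 21 top 381.5 217 bottom 382.0 226 lean px/row 0.101 V 115.0
```

>>> jog_arm(
  rows=[
    [10,[0,0,4],[0.012,0,0]],
    [10,[0,0,0],[0,0,0]],
  ],
)

```text
time: 14.95
eef_pos: [0.4766, -0.0605, 0.0398]
orientation: [3.133, -0.206, 0.016]
force: [-3.5, 5.8, 9.1]
grip_width: 0.0243
```

```bash
python3 - <<'E'
from h import *
where();leg2()
E
```

```text
t 14.95 tip s,lat,z mm [87.5 -2.5 38.5] th 0.06 yaw 82.47 roll 0.6 und at ridge 38.6 top at lip 44.5 F [-3.5  5.8  9.1] M [0.34 0.91 0.57] g 24.3
leg n 27 top 342.5 186 bottom 344.0 195 lean px/row 0.246 V 106.0
leg n 24 top 381.2 217 bottom 382.2 226 lean px/row 0.158 V 106.0
```

```bash
python3 - <<'E'
from h import *
legs("s6c.png")
E
```

```text
red [343.5 191.2] box [342, 186, 4, 10, 22]
red [381.2 221.7] box [380, 217, 4, 10, 18]
front top z [0.188 0.213] 696
block c [0.5165 0.1678 0.0234] 247
```

View pics/s6c.png

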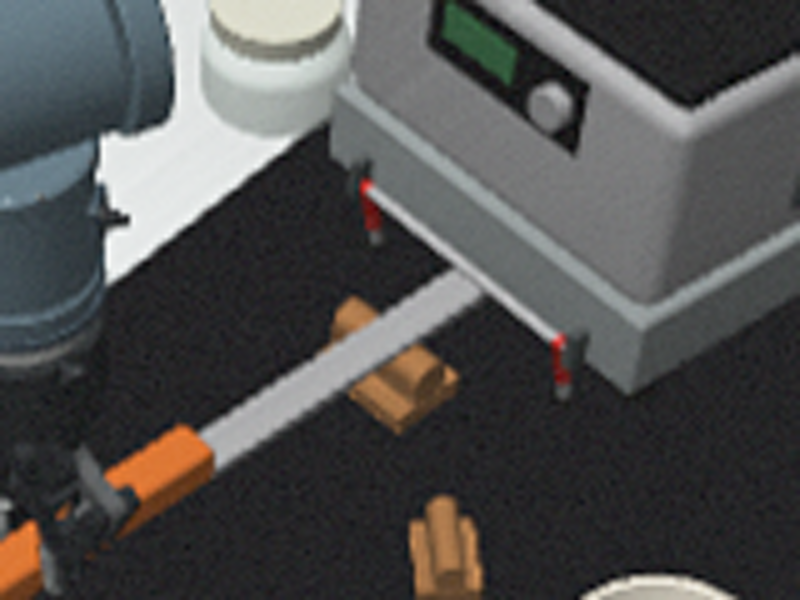

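Both legs have snapped in past upright, with their feet back at (375,237) and (563,390) px. Now I'll lower it gently.

>>> jog_arm(
  rows=[
    [10,[0,0,-3],[-0.012,0,0]],
    [10,[0,0,-3],[-0.012,0,0]],
    [10,[0,0,-3],[-0.012,0,0]],
    [10,[0,0,-3],[-0.012,0,0]],
    [10,[0,0,0],[0,0,0]],
  ],
)

```text
time: 15.55
eef_pos: [0.4764, -0.061, 0.0529]
orientation: [3.078, -0.201, 0.01]
force: [0.2, -0.1, -3.8]
grip_width: 0.0244
```

```bash
python3 - <<'E'
from h import *
where();legs();leg2()
E
```

```text
t 15.55 tip s,lat,z mm [86.4 -2.3 33.7] th 3.22 yaw 82.5 roll 0.6 und at ridge 38.6 top at lip 41.5 F [ 0.2 -0.1 -3.8] M [-0.3   0.05 -0.04] g 24.4
red [343.4 191.5] box [342, 186, 4, 10, 21]
red [381.2 222.2] box [380, 218, 4, 9, 18]
front top z [0.1891 0.2128] 749
block c [0.5168 0.1677 0.0234] 245
leg n 26 top 342.7 186 bottom 344.0 196 lean px/row 0.177 V 105.0
leg n 24 top 381.2 218 bottom 382.0 227 lean px/row 0.105 V 113.0
```

```bash
python3 - <<'E'
from h import *
p,r=lev(13,.0835,.0025); plan(p,r,5)
E
```

```text
[-1.0, -0.6, -8.5] [-0.0343, -0.0024, 0.0033]
[-1.0, -0.3, -8.5] [-0.0343, -0.0024, 0.0033]
[-1.0, -0.0, -8.5] [-0.0343, -0.0024, 0.0033]
[-1.1, 0.3, -8.5] [-0.0343, -0.0024, 0.0033]
[-1.1, 0.6, -8.5] [-0.0343, -0.0024, 0.0033]
```

>>> jog_arm(
  rows=[
    [10,[-1,0,-8],[-0.034,-0.002,0.003]],
    [10,[-1,0,-8],[-0.034,-0.002,0.003]],
    [10,[-1,0,-8],[-0.034,-0.002,0.003]],
    [10,[-1,0,-8],[-0.034,-0.002,0.003]],
    [10,[-1,0,-8],[-0.034,-0.002,0.003]],
    [10,[0,0,0],[0,0,0]],
  ],
)

```text
time: 16.25
eef_pos: [0.4713, -0.0557, 0.0918]
orientation: [2.906, -0.224, -0.024]
force: [0.5, -0.1, -2.8]
grip_width: 0.024
```

```bash
python3 - <<'E'
from h import *
where();legs()
p,r=lev(13,.0835,.0025); plan(p,r,1)
E
```

```text
t 16.25 tip s,lat,z mm [83.  -3.8 18.2] th 13.04 yaw 81.17 roll 0.08 und at ridge 37.4 top at lip 30.6 F [ 0.5 -0.1 -2.8] M [ 0.12 -0.04 -0.05] g 24.0
red [343.3 191.5] box [342, 186, 4, 10, 22]
red [381.1 222.3] box [380, 218, 4, 9, 19]
front top z [0.1887 0.2132] 765
block c [0.5174 0.1667 0.0224] 258
[0.2, -0.2, -3.6] [-0.0002, 0.0004, -0.0057]
```

>>> jog_arm(
  rows=[
    [10,[0,0,-5],[0,0,-0.005]],
    [10,[0,12,0],[0,0,0]],
    [10,[0,20,0],[0,0,0]],
    [10,[0,20,0],[0,0,0]],
    [10,[0,0,0],[0,0,0]],
  ],
)

```text
time: 16.8
eef_pos: [0.4618, -0.1087, 0.1067]
orientation: [2.91, -0.215, -0.03]
force: [-0.0, 0.4, -4.3]
grip_width: 0.024
```

```bash
python3 - <<'E'
from h import *
where();legs()
E
```

```text
t 16.8 tip s,lat,z mm [29.4 -0.1 34. ] th 12.87 yaw 81.56 roll -0.23 und at ridge 40.7 top at lip 34.1 F [-0.   0.4 -4.3] M [-0.03 -0.07 -0.03] g 24.0
red [343.3 191.5] box [342, 186, 4, 10, 22]
red [381.2 222.2] box [380, 218, 4, 9, 17]
front top z [0.1892 0.2129] 755
block c [0.517  0.166  0.0223] 266
```

>>> jog_arm(
  rows=[
    [10,[0,20,-2],[0,0,0]],
    [10,[0,20,-2],[0,0,0]],
    [10,[0,25,-2],[0,0,0]],
    [10,[0,25,-2],[0,0,0]],
    [10,[0,25,-2],[0,0,0]],
    [10,[0,0,0],[0,0,0]],
  ],
)

```text
time: 17.45
eef_pos: [0.4427, -0.2185, 0.1397]
orientation: [2.915, -0.215, -0.037]
force: [0.6, 0.1, -3.8]
grip_width: 0.0241
```

```bash
python3 - <<'E'
from h import *
where()
plan([.5352,-.270,.06],Rt(np.radians(2.5)),8)
E
```

```text
t 17.45 tip s,lat,z mm [-81.7   2.9  68.5] th 12.59 yaw 81.63 roll -0.53 und at ridge 50.3 top at lip 43.9 F [ 0.6  0.1 -3.8] M [-0.09 -0.01 -0.02] g 24.1
[12.5, 2.4, 10.6] [0.0273, 0.0038, -0.0238]
[12.4, 3.0, 10.6] [0.0273, 0.0038, -0.0238]
[12.3, 3.6, 10.6] [0.0273, 0.0038, -0.0238]
[12.1, 4.2, 10.5] [0.0273, 0.0038, -0.0238]
[12.0, 4.7, 10.4] [0.0273, 0.0038, -0.0238]
[11.8, 5.3, 10.3] [0.0273, 0.0038, -0.0238]
[11.7, 5.8, 10.2] [0.0273, 0.0038, -0.0238]
[11.5, 6.4, 10.1] [0.0273, 0.0038, -0.0238]
```

>>> jog_arm(
  rows=[
    [10,[12.5,2.5,10.5],[0.027,0.004,-0.024]],
    [10,[12.5,3,10.5],[0.027,0.004,-0.024]],
    [10,[12,3.5,10.5],[0.027,0.004,-0.024]],
    [10,[12,4,10.5],[0.027,0.004,-0.024]],
    [10,[12,5,10.5],[0.027,0.004,-0.024]],
    [10,[12,5,10],[0.027,0.004,-0.024]],
    [10,[12,6,10],[0.027,0.004,-0.024]],
    [10,[11,6,10],[0.027,0.004,-0.024]],
  ],
)

```text
time: 18.25
eef_pos: [0.5367, -0.2626, 0.0536]
orientation: [-3.127, -0.084, 0.001]
force: [-0.5, -0.3, -3.7]
grip_width: 0.024
```

>>> jog_arm(
  rows=[
    [10,[0,0,0],[0,0,0]],
    [10,[0,0,0],[0,0,0]],
  ],
)

```text
time: 18.45
eef_pos: [0.5362, -0.2615, 0.0507]
orientation: [-3.124, -0.083, 0.006]
force: [-0.7, -0.1, -3.6]
grip_width: 0.0239
```

```bash
python3 - <<'E'
from h import *
where()
plan([.5352,-.275,.004],Rt(np.radians(2.5)),4)
E
```

```text
t 18.45 tip s,lat,z mm [-109.1  -32.1   55. ] th -0.94 yaw 93.06 roll -0.19 und at ridge 56.8 top at lip 63.7 F [-0.7 -0.1 -3.6] M [-0.36 -0.01 -0.01] g 23.9
[-0.4, 3.5, 11.6] [-0.0041, 0.0009, 0.0024]
[-0.4, 3.5, 11.6] [-0.0041, 0.0009, 0.0024]
[-0.4, 3.5, 11.6] [-0.0041, 0.0009, 0.0024]
[-0.4, 3.4, 11.7] [-0.0041, 0.0009, 0.0024]
```

>>> jog_arm(
  rows=[
    [10,[0,4,12],[-0.004,0,0.002]],
    [10,[0,4,12],[-0.004,0,0.002]],
    [10,[0,4,10],[-0.004,0,0.002]],
    [10,[0,2,5],[-0.004,0,0.002]],
    [10,[0,0,0],[0,0,0]],
  ],
)

```text
time: 18.95
eef_pos: [0.5354, -0.2737, 0.0082]
orientation: [3.14, 0.071, -0.008]
force: [0.4, 0.0, -3.9]
grip_width: 0.0243
```

```bash
cat >> h.py <<'E'
def barcheck():
    for n in("top","scene"):
        s=snap(n);P=cloud(s);x,y,z=[P[...,i] for i in range(3)];hsv=cv2.cvtColor(s["pixels"],cv2.COLOR_RGB2HSV)
        m=(hsv[...,1]<70)&(hsv[...,2]>110)&(y>-.13)&(y<.1)&(abs(x-.525)<.04)&(z<.05)
        t=P[m]; f=np.polyfit(t[:,1],t[:,2],1); print(n,m.sum(),"blade z at y -.13,.05:",np.polyval(f,[-.13,.05]).round(4),"tip y",np.percentile(t[:,1],99.8).round(3))
E
python3 - <<'E'
from h import *
where();barcheck()
E
```

```text
t 18.95 tip s,lat,z mm [-120.7  -35.7    6.9] th 0.06 yaw 92.59 roll -0.28 und at ridge 6.7 top at lip 12.7 F [ 0.4  0.  -3.9] M [-0.34 -0.03 -0.02] g 24.3
top 912 blade z at y -.13,.05: [0.0128 0.0127] tip y 0.049
scene 608 blade z at y -.13,.05: [0.0132 0.0123] tip y 0.057
```

>>> jog_arm(
  rows=[
    [10,[0,0,4],[0,0,0]],
    [10,[0,0,3],[0,0,0]],
    [10,[0,0,0],[0,0,0]],
  ],
)

```text
time: 19.35
eef_pos: [0.5368, -0.2744, 0.0029]
orientation: [3.138, 0.071, -0.003]
force: [-0.2, -0.1, -3.9]
grip_width: 0.0242
```

```bash
python3 - <<'E'
from h import *
where();barcheck()
E
```

```text
t 19.35 tip s,lat,z mm [-121.2  -37.     0.9] th 0.17 yaw 92.61 roll -0.12 und at ridge 0.5 top at lip 6.4 F [-0.2 -0.1 -3.9] M [-0.35  0.02  0.06] g 24.2
top 902 blade z at y -.13,.05: [0.0077 0.0069] tip y 0.046
scene 601 blade z at y -.13,.05: [0.0075 0.0067] tip y 0.055
```

About 1 mm left. I'll touch down, release and retreat.

>>> jog_arm(
  rows=[
    [10,[0,0,2],[0,0,0]],
    [10,[0,0,0.5],[0,0,0]],
    [35,[0,0,0],[0,0,0]],
    [50,[0,0,0],[0,0,0]],
    [50,[0,0,0],[0,0,0]],
    [50,[0,0,0],[0,0,0]],
  ],
)

```text
time: 20.05
eef_pos: [0.5387, -0.2756, 0.0029]
orientation: [3.135, 0.071, 0.003]
force: [-0.9, -0.4, -1.1]
grip_width: 0.0497
```

>>> jog_arm(
  rows=[
    [60,[0,0,-20],[0,0,0]],
    [60,[0,0,-40],[0,0,0]],
    [60,[0,0,-50],[0,0,0]],
    [60,[0,0,-50],[0,0,0]],
    [60,[0,0,0],[0,0,0]],
  ],
)

```text
time: 20.55
eef_pos: [0.5377, -0.2743, 0.1675]
orientation: [3.138, 0.07, -0.001]
force: [-0.0, -0.4, 0.3]
grip_width: 0.0595
```

```bash
python3 - <<'E'
from h import *
where();barcheck();legs();leg2()
s=snap("scene");save(s,"s9.png")
cv2.imwrite("pics/s9c.png",cv2.resize(cv2.cvtColor(s["pixels"][90:390,180:480],cv2.COLOR_RGB2BGR),(600,600),interpolation=cv2.INTER_CUBIC))
E
```

```text
t 20.55 tip s,lat,z mm [-120.9  -38.2  165.6] th 0.17 yaw 92.56 roll -0.05 und at ridge 165.2 top at lip 171.1 F [-0.  -0.4  0.3] M [-0.06 -0.09  0.01] g 59.5
top 901 blade z at y -.13,.05: [0.0064 0.0062] tip y 0.046
scene 596 blade z at y -.13,.05: [0.0061 0.0058] tip y 0.054
red [343.3 191.5] box [342, 186, 4, 10, 22]
red [381.1 222.3] box [380, 218, 4, 9, 19]
front top z [0.1891 0.2124] 761
block c [0.5077 0.1673 0.0241] 395
leg n 25 top 342.7 186 bottom 344.0 196 lean px/row 0.198 V 106.0
leg n 24 top 381.2 218 bottom 382.0 227 lean px/row 0.105 V 114.0
```

View pics/s9c.png

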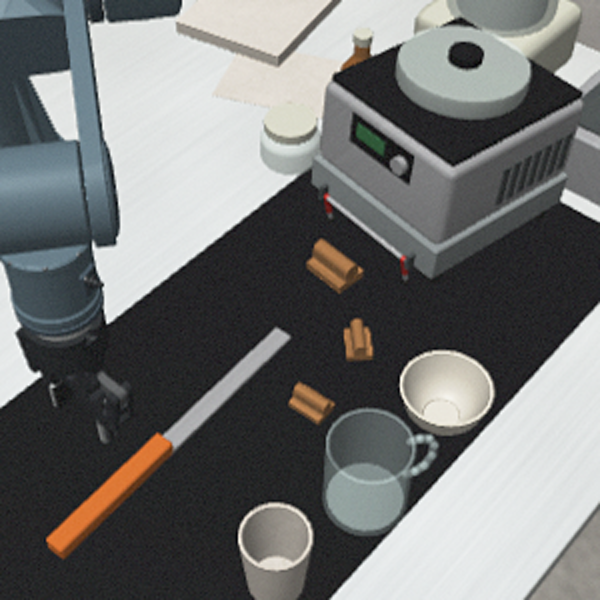

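The picture shows the machine's front up on the stand, with the legs tucked back at (328,205) and (404,266) px. The bar lies flat from (60,545) to (285,335), the block stands before the machine at (335,265), and the gripper is clear. Handing in.

```bash
python3 -c "
from workcell import arm
print(arm.finish_job())"
```

```text
the job is handed in; nothing more can be done
None
```

The machine's front is up on its red stand, the bar is out and lying flat on the bench, and the job is handed in at about 20.6 s on the clock.

**What I did:** I slid the bar over the block and under the front edge, then levered in steps of about 1 mm at the edge. The stand snapped in on the last-but-one step. I only recognised it after one more step of about 2 mm at the hand, roughly 0.7 mm at the edge, and stopped there. I then let the machine down slowly until the wrist carried only the bar's weight, drew the bar out and laid it near where it had been.

**Last checks:**
- **Stand:** both legs lean back past upright and did not move from let-down to hand-in.
- **Bar:** the blade's top is 6 mm above the bench along its length, so it lies flat. The two cameras put its tip at y = 0.046 and 0.054, about 120 mm short of the block's ridge.
- **Block and the other things:** these look unmoved in the last picture. I didn't re-measure the bystanders.
- **Forces:** readings between steps stayed at about 12 N or below at the wrist.

**Checks that disagreed or failed:**
- The depth-based height of the machine's front edge was too noisy to give the rise directly. The bar's geometry suggests the edge rose about 18 mm when the stand snapped in.
- The block's measured centre moved about 10 mm in x once the bar no longer hid part of it, so that reading is not proof the block stayed put.

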